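# Clamp a stretcher bar until the torque knob clicks

### The job

Put the long wooden stretcher bar in the green bench clamp: lay it flat on the bed between the two rails and push it gently endways under the foot until it is home against the stop. Then turn the knob clockwise until it slips and clicks, stop after that click (three clicks at the very most), and let go, leaving the bar clamped and everything else on the table where it stands.

Things in the scene. Friction and masses are not known exactly. Their poses are not given: they have to be found in the camera images.
- bar: Loose pale wooden stretcher bar, 180 long (its x) x 40 wide (y) x 18 high (z) mm, about 90 g, lying flat on the table; the two ends are alike. Origin: centre of its underside. It is the longer of the two wooden bars.
- short_bar: Bystander: an offcut of the same bar, 110 x 40 x 18 mm, lying flat; origin at the centre of its underside. It may be at either of the two bar places.
- clamp: Green C-shaped bench clamp, fixed to the table. Origin: on the table, straight below the knob's axis; x from the open mouth to the pillar, z up. Base plate x=-60 to +75 mm, 90 wide, 15 high; its top is the bed. Pillar x=+35 to +75. Overarm from x=-25 back to the pillar, 44 wide, 68 to 92 mm above the table. The bar goes in along +x; when home it spans x=-150 to +30.
- stop_face (a point): Lower middle of the stop's face, on the bed: clamp x=+30 mm, 15 mm above the table; axes as the clamp's. A bar that is home has an end against this face, its underside at this height and its origin at x=-90 mm, y=0 from here.
- stop: The rigid steel stop plate, 40 mm wide and 30 mm high, at the inner end of the bed, in front of the pillar. Origin and axes: as stop_face.
- foot: Round grey pressing foot, 28 mm across and 8 mm high, under the overarm on the knob's axis. Origin: centre of its underside; axes as the clamp's. It starts 5.5 to 9.5 mm above the top of a bar lying on the bed and comes down 6 mm per radian of the collar; it is sprung (6 N per mm), so the load then builds up smoothly.
- collar_axis (a point): Centre of the top of the aluminium collar under the knob (52 mm across, 6 mm high, black tick on its rim), 98 mm above the table. It turns with the screw that drives the foot; z up, x towards the tick. Free turning takes about 0.24 Nm; it keeps its height.
- knob_grip (a point): Grip point on the axis of the black ribbed round knob, 128 mm above the table. The knob is 36 mm across, from 104 to 138 mm above the table, and keeps its height. Clockwise from above tightens. From the start about 0.9 to 1.6 rad bring the foot down onto the bar; some 0.4 to 0.7 rad more load its spring until the clutch slips, never before 1.3 rad in all.
- knob_mark (a point): Outer end of the white line on the knob's top, 15 mm from the axis, 138 mm above the table. At the start it points the same way as the collar's tick, that is, it lies at x=+15 mm, y=0 from collar_axis; each click moves it 30 degrees clockwise against the collar.
- jar: Bystander: a paint jar 54 mm across and 65 mm high, loose. Origin: centre of its underside.
- dipper: Bystander: an open steel cup, 54 mm across and 30 mm high, loose. Origin: centre of its underside.
- eraser: Bystander: a white eraser 45 x 22 x 12 mm, loose. Origin: centre of its underside.
- knife: Bystander: a palette knife lying on the table on the robot's right, loose. Origin: about its middle, at its underside.
- bed_mouth (a point): Middle of the bed at the open mouth: clamp x=-55 mm, on the bed, 15 mm above the table; axes as the clamp's. From here two aluminium rails run 85 mm along x, one each side, 10 mm high and 50 mm apart inside.
- knob: The same knob; origin on its axis, 92 mm above the table. It drives the collar through a slip clutch, 12 clicks a turn: once the sprung foot is loaded the collar stands still, the torque reaches about 0.3 Nm, then drops, even below zero, as the knob snaps on 30 degrees against the collar (one click). A grip of 30 N holds it. Let go, the foot stays down, pressing with about 10 to 25 N.
- tape: Bystander: a roll of paper tape lying flat, 80 mm across and 25 mm high, loose. Origin: centre of its underside.
Not all that is in view belongs to the job. What is shaped like the bar but blue is not meant.

How it is judged:
On the way, in this order (a step that is already met when the one before it is completed fails the run):
1. the bar lies flat on the bed between the rails, home against the stop (within 2.5 mm) (x of bar in the frame of stop_face above -0.0925 m and y of bar in the frame of stop_face between -0.007 and 0.007 m and z of bar in the frame of stop_face below 0.0025 m and angle between the x axis of bar and the x axis of stop_face, either way round below 0.06 rad), for 0.2 s.
2. the foot presses on the bar and the knob has slipped past its first click (contact force between foot and bar above 4 N and y of knob_mark in the frame of collar_axis below -0.005 m), for 0.1 s.
At the end, for the whole second after the job is handed in: The long bar lies at rest flat on the bed (within 2.5 mm) and in line with the rails (0.06 rad), within 2.5 mm of the stop and 7 mm of the middle; the foot presses on it with more than 4 N; the knob has slipped against the collar by one to three clicks (all of step 1 and all of step 2 and x of knob_mark in the frame of collar_axis above -0.005 m and linear speed of bar below 0.01 m/s); the robot touches nothing.
It fails at once if the knob is turned on past three clicks (x of knob_mark in the frame of collar_axis below -0.005 m).
It fails at once if the bar is rammed against the stop with more than 25 N (contact force between bar and stop above 25 N).
It fails at once if a bystander is shifted by more than 25 mm (distance of any of short_bar, jar, dipper, eraser, knife, tape from where it was at the start of the episode above 0.025 m).
It also fails if it takes over 67 s, if anything falls off the work surface, if the arm or the gripper's body presses on something with over 40 N, if the wrist force passes 120 N, or if a joint passes its speed limit or range.

### The arm

A 6-joint arm with a two-finger parallel gripper is mounted at the origin on the work surface. World frame = base frame: x ahead of the robot, y to its left, z up, the work surface at z = 0. Lengths are in m, angles in rad, forces in N, time in s.
With the tool pointing down it reaches from about 0.4 to 0.825 m from the base axis. Payload 7 kg.
Tool frame: the origin (TCP) lies on the front face of the gripper's body, between the roots of the fingers; the fingertips stand 66 mm ahead of it and the grasp point (between the pads) lies 47 mm ahead of it; z points along the fingers, y is the line along which they close (so a half turn about z gives the same grasp; the last joint's range is limited). The gripper opens to 88 mm and grips with 3 to 60 N. Pads are 19 mm wide; open, the fingers measure 130 mm over their backs; the gripper's body (78 mm by 193 mm) begins 47 mm behind the grasp point.
Start: joints at [1.393, 0.359, 0.012, 0, -1.224, -0.288], TCP at [0.303, 0.603, 0.292] pointing down, gripper open.
Joint ranges: [-3.07, 3.07], [-1.43, 2.12], [-1.02, 1.25], [-3.03, 1.67], [-3.05, -0], [-3.03, 3.03]. Speed limits (rad/s): [2.39, 2.39, 3.01, 3.14, 3.14, 3.14].

### API

Orientations are given as [roll, pitch, yaw] about the fixed x, y, z axes, in that order (R = Rz(yaw) Ry(pitch) Rx(roll)).
In Python, from station import arm gives the robot as it stands. The module is installed in compiled form; this text tells all that it offers.
- The arm moves only by the tool move_arm, never from a script. Its argument "increments" is a list of rows, each an object of numbers: "jaw": the gripper command: -1 is shut, 1 is fully open, values between are in proportion; "dx", "dy", "dz": the shift along the tool's x, y, z in m; "twist": the turn about the tool's z in rad. A call has 1 to 12 rows; each row shifts and turns the commanded pose from where the row before left it, along the tool's axes as they then stand; what a row does not reach is not made up. A row lasts 1/12 s, in which the tool goes at most 41.7 mm and 7.16 degrees, less where a joint would pass 70% of its speed; a pose out of reach is approached as far as the arm can. A call is refused whole if a number of a shift passes 0.0417 or a number of a turn 0.125, either way. A call with a gripper value outside its range is refused whole. The fingers move at their own pace and stop on an object; "force" is the grip in N (left out, the last holds). Time passes only in rows, so rows that do not move let the fingers close. It gives the time, the measured TCP pose, the force, the opening and the grip force at its end, in the units of the state.
- arm.get_state(): the state, without advancing time (a new reading comes with each control period).
- arm.grab_frame(name): name is "scene" or "top"; returns the picture (480x640x3 uint8, blue, green, red); there is no depth.
- arm.camera_info(name): a dict with "K" (3x3 intrinsics, pixels), "extrinsics" (4x4, takes a point from camera to world coordinates). Camera axes: x right, y down, z forward; pixel columns grow to the right and rows downward; lengths in m; the calibration is good to about 2 mm. A picture is of the moment at which its call begins. camera_info takes no time and is no camera call.
- arm.job_done(): hands the job in; it is judged then, once.
Trained networks look in the newest picture that a camera, given by its name, has taken for a name from the list of things; names that differ only in an ending like _2 or _b are one class to them, and where a whole thing is asked for, a point or a joint stands for the part that bears it (a point fixed in the world has none). Each returns a list of dicts, best first, with "score" (0 to 1); they miss things now and then, are a little off and sometimes report something else, mostly with a low value. They report only what shows in the picture. A call takes as long as a camera call. They do not tell look-alikes from the thing itself.
- arm.find_in(camera, name): "position" ([x, y, z] in m, in world coordinates, good to about 4 mm: the middle of the surface that is visible of it).
- arm.silhouettes(camera, name): "pixels" (480x640 bool, what is visible of it).
- arm.pinpoint(camera, name): "position" ([x, y, z] in m, in world coordinates, good to about 4 mm: a listed point, or the origin of a listed thing).
The state is a dict: "t": time; "q": joint angles; "qd": joint speeds; "joint_efforts": joint torques, N m; "eef_pos": TCP position; "ee_rot": TCP orientation; "force": force on the tool from outside, world axes, zero at the start; "moment": the same for the moment, N m; "width": finger opening in m; "gripper_force": force on a finger pad.
Only numpy, scipy, OpenCV 4.12 (cv2) and the standard library are available. Lean on these libraries where they do the work, as an engineer would, in place of code of your own. Each camera call takes 0.05 s, during which the arm holds its last target. There are 200 camera calls.

## Working session

There is one attempt and no reset: what is moved stays moved. The work goes in short steps, Python scripts to look and compute and a tool call to move; the robot and the scene stay as the last step left them, time stands still between calls to the robot, and variables do not carry over. Pictures are saved under pics/ and viewed, at most 10 in all, crops included, and the job is handed in when it is done.

Besides the shell and the picture viewer there is one more tool, called after "Call:" as name(argument=value, ...), one argument or row to a line, values as JSON. move_arm: Moves the arm, as the interface text tells. Its arguments: {"type":"object","properties":{"increments":{"type":"array"},"force":{"type":"number"}},"required":["increments"]}

```bash
mkdir -p pics; python3 - <<'E'
from station import arm
import cv2,numpy as np
for c in("scene","top"):
    cv2.imwrite(f"pics/{c}0.png",arm.grab_frame(c))
    i=arm.camera_info(c);print(c,np.round(i["K"],1).tolist(),np.round(i["extrinsics"],3).tolist())
for n in["bar","short_bar","clamp","stop_face","bed_mouth","collar_axis","knob_grip","knob_mark","jar","dipper","eraser","tape","knife"]:
    print(n,[(np.round(d["position"],3).tolist(),round(d["score"],2)) for d in arm.pinpoint("top",n)[:3]],[(np.round(d["position"],3).tolist(),round(d["score"],2)) for d in arm.pinpoint("scene",n)[:3]])
s=arm.get_state();print({k:np.round(v,3).tolist() for k,v in s.items()})
E
```

```text
scene [[456.1, 0.0, 320.7], [0.0, 456.1, 241.8], [0.0, 0.0, 1.0]] [[-0.308, 0.608, -0.732, 1.227], [0.951, 0.191, -0.241, 0.228], [-0.006, -0.77, -0.638, 0.681], [0.0, 0.0, 0.0, 1.0]]
top [[436.0, 0.0, 318.9], [0.0, 436.0, 233.3], [0.0, 0.0, 1.0]] [[-0.003, -0.995, 0.099, 0.448], [-1.0, 0.006, 0.03, -0.016], [-0.03, -0.099, -0.995, 1.259], [0.0, 0.0, 0.0, 1.0]]
bar [([0.482, 0.088, -0.003], 0.79), ([0.303, 0.219, 0.001], 0.57)] [([0.305, 0.222, -0.003], 0.9), ([0.337, -0.266, 0.001], 0.71), ([0.483, 0.091, -0.006], 0.64)]
short_bar [([0.557, 0.267, 0.002], 0.62), ([0.67, -0.142, 0.14], 0.44)] [([0.559, 0.267, 0.001], 0.92)]
clamp [([0.655, -0.132, 0.003], 0.83)] [([0.654, -0.131, -0.001], 0.61)]
stop_face [([0.684, -0.132, 0.01], 0.83)] [([0.687, -0.132, 0.017], 0.8)]
bed_mouth [([0.601, -0.127, 0.011], 0.65)] [([0.597, -0.133, 0.015], 0.9)]
collar_axis [([0.656, -0.133, 0.1], 0.52), ([0.659, -0.13, 0.091], 0.43)] [([0.658, -0.129, 0.099], 0.93), ([0.699, 0.038, 0.003], 0.26)]
knob_grip [([0.658, -0.131, 0.127], 0.74)] [([0.654, -0.132, 0.127], 0.71), ([0.595, 0.416, 0.0], 0.53)]
kno
[... 242 characters left out ...]
.701, 0.035, -0.001], 0.46)] [([0.742, 0.213, -0.0], 0.87)]
eraser [([0.478, 0.088, -0.002], 0.6), ([0.704, 0.036, -0.002], 0.48)] [([0.7, 0.034, 0.0], 0.52)]
tape [([0.59, 0.412, 0.0], 0.72)] [([0.589, 0.413, 0.005], 0.94), ([0.598, -0.131, 0.014], 0.53)]
knife [([0.588, -0.4, -0.001], 0.67)] [([0.593, -0.398, 0.003], 0.86), ([0.653, -0.13, 0.092], 0.46)]
{'t': 1.4, 'q': [1.393, 0.359, 0.012, -0.0, -1.224, -0.288], 'qd': [-0.0, -0.002, 0.0, -0.001, 0.0, -0.001], 'joint_efforts': [0.002, -58.238, 29.329, 7.002, 0.012, -0.0], 'eef_pos': [0.303, 0.603, 0.292], 'ee_rot': [3.142, 0.0, -0.466], 'force': [0.453, 0.449, 0.348], 'moment': [0.023, -0.026, 0.031], 'gripper_force': 0.0, 'width': 0.088}
```

View pics/top0.png

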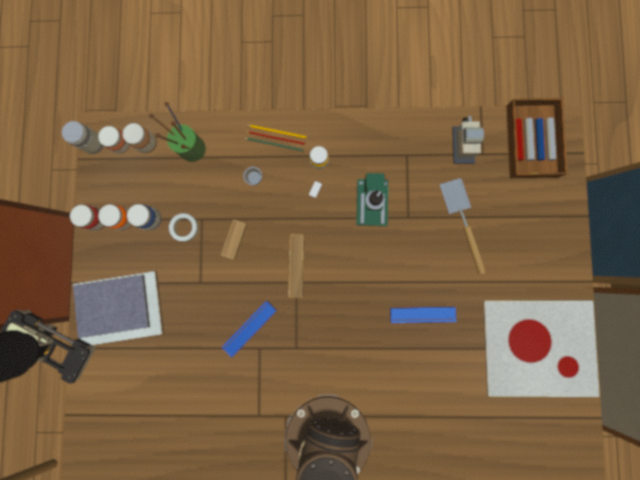

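View pics/scene0.png

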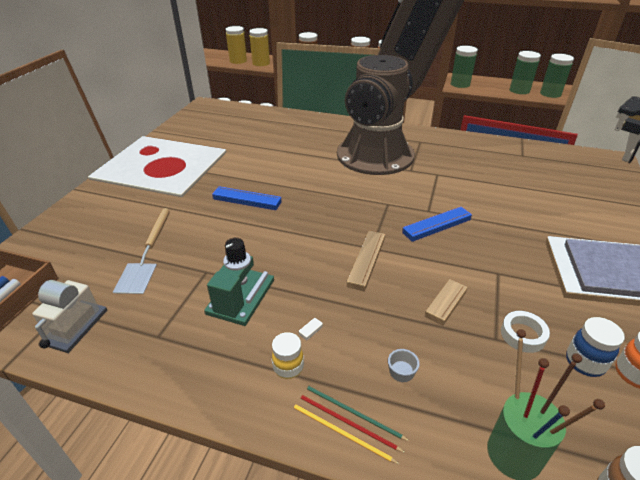

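The wooden look-alikes in the top view are the long pale bar at (296,265), the short one at (233,239), and blue bars at (249,329) and (423,315). I choose (296,265), which is wooden and the longer of the two. The clamp is at (374,200) with its mouth towards the robot. I'll check the choice and measure the yaws in a rectified close crop.

```bash
cat > h.py <<'E'
from station import arm
import cv2,numpy as np
def cam(c):
    i=arm.camera_info(c);return np.array(i["K"]),np.array(i["extrinsics"])
def proj(c,P):
    K,E=cam(c);P=np.atleast_2d(P);p=(P-E[:3,3])@E[:3,:3]@K.T;return p[:,:2]/p[:,2:]
def back(c,uv,z):
    K,E=cam(c);uv=np.atleast_2d(uv);d=np.c_[uv,np.ones(len(uv))]@np.linalg.inv(K).T@E[:3,:3].T
    return E[:3,3]+d*((z-E[2,3])/d[:,2])[:,None]
def rect(c,img,z,x0,x1,y0,y1,s):
    # world plane z -> image, rows: x down from x1, cols: y from y1 to y0, s px/m
    w=np.array([[x1,y1,z],[x1,y0,z],[x0,y0,z],[x0,y1,z]])
    W,H=int((y1-y0)*s),int((x1-x0)*s)
    M=cv2.getPerspectiveTransform(proj(c,w).astype(np.float32),np.float32([[0,0],[W,0],[W,H],[0,H]]))
    return cv2.warpPerspective(img,M,(W,H),flags=cv2.INTER_CUBIC)
def barpose(c,name,z,near):
    for d in arm.silhouettes(c,name):
        m=d["pixels"].astype(np.uint8)
        cs,_=cv2.findContours(m,cv2.RETR_EXTERNAL,cv2.CHAIN_APPROX_NONE)
        if not cs: continue
        k=max(cs,key=cv2.contourArea)[:,0].astype(float)
        w=back(c,k,z)[:,:2]
        r=cv2.minAreaRect((w*1000).astype(np.float32)); b=cv2.boxPoints(r)
        e=max((b[1]-b[0],b[2]-b[1]),key=np.linalg.norm)
        print(c,name,round(d["score"],2),"ctr",np.round(r[0],1),"size",np.round(r[1],1),"yaw",round(float((np.arctan2(e[1],e[0])+np.pi/2)%np.pi-np.pi/2),3))
E
python3 - <<'E'
from h import *
t=cv2.imread("pics/top0.png");s=cv2.imread("pics/scene0.png")
a=rect("top",t,0.02,.38,.78,-.25,.35,1300)
cv2.imwrite("pics/rt.png",a)
b=rect("scene",s,0.02,.56,.72,-.21,-.06,2500);c=rect("top",t,0.02,.56,.72,-.21,-.06,2500)
cv2.imwrite("pics/rc.png",np.hstack([c,b]))
for c_ in("top","scene"):barpose(c_,"bar",.018,0);barpose(c_,"short_bar",.018,0)
E
```

```text
top bar 0.9 ctr [303.8 220.5] size [ 40.1 180.9] yaw -0.769
top bar 0.78 ctr [479.   88.5] size [ 40.8 181.9] yaw -0.021
top bar 0.63 ctr [ 341.8 -266.3] size [ 46.2 180.8] yaw -1.542
top short_bar 0.67 ctr [555.3 269.2] size [ 47.6 112. ] yaw -0.3
scene bar 0.88 ctr [ 352.9 -263.2] size [ 63.1 189.3] yaw -1.55
scene bar 0.76 ctr [490.1  89.6] size [ 42.3 191.3] yaw -0.03
scene bar 0.59 ctr [313.1 219.7] size [ 63.2 195.2] yaw -0.785
scene bar 0.22 ctr [ 597.9 -389.5] size [298.1  65.9] yaw 0.318
scene short_bar 0.83 ctr [564.6 267.6] size [ 45.2 129.7] yaw -0.349
scene short_bar 0.32 ctr [711.4  35.8] size [26.4 48.2] yaw -0.444
```

View pics/rt.png

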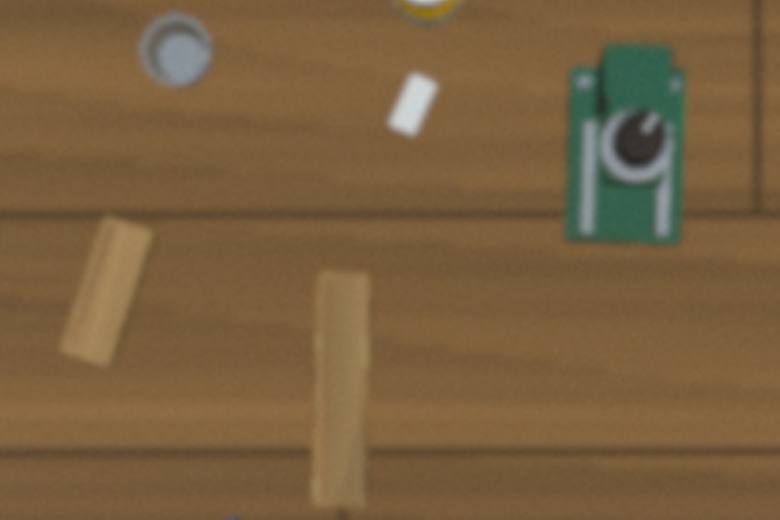

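View pics/rc.png

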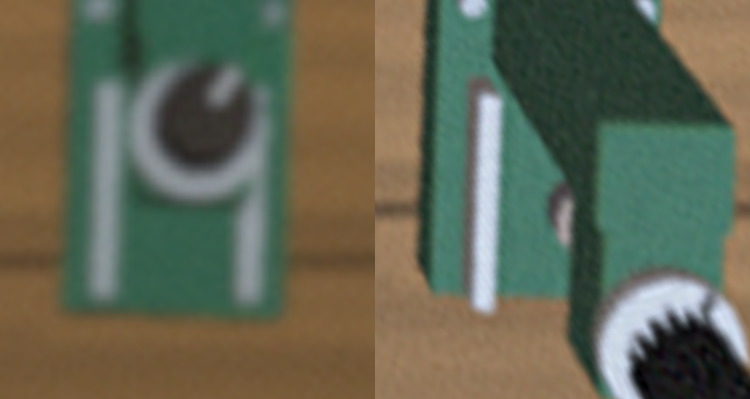

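The crops confirm it: the long wooden bar is centred near (0.481, 0.089) with yaw about −0.025. The clamp mouth is near (0.599, −0.130) with yaw about −0.03. I'm moving above the grasp place, 35 mm behind the bar's centre.

Call:
move_arm(
  increments=[
    {"twist": -0.11,"jaw": 1},
    {"twist": -0.11,"jaw": 1},
    {"twist": -0.11,"jaw": 1},
    {"twist": -0.11,"jaw": 1},
    {"dx": 0.0121,"dy": 0.0391,"jaw": 1},
    {"dx": 0.0121,"dy": 0.0391,"jaw": 1},
    {"dx": 0.0121,"dy": 0.0391,"jaw": 1},
    {"dx": 0.0121,"dy": 0.0391,"jaw": 1},
    {"dx": 0.0121,"dy": 0.0391,"jaw": 1},
    {"dx": 0.0121,"dy": 0.0391,"jaw": 1},
    {"dx": 0.0121,"dy": 0.0391,"jaw": 1},
    {"dx": 0.0121,"dy": 0.0391,"jaw": 1},
  ],
)

```text
$.increments[0]: bad value
```

Call:
move_arm(
  increments=[
    {"dx": 0.0121,"dy": 0.0391,"jaw": 1},
    {"dx": 0.0121,"dy": 0.0391,"jaw": 1},
    {"dx": 0.0121,"dy": 0.0391,"jaw": 1},
    {"dx": 0.0121,"dy": 0.0391,"jaw": 1},
    {"dx": 0.0121,"dy": 0.0391,"jaw": 1},
    {"dz": 0.034,"jaw": 1},
    {"dz": 0.034,"jaw": 1},
    {"dz": 0.034,"jaw": 1},
    {"dz": 0.034,"jaw": 1},
    {"dz": 0.02,"jaw": 1},
    {"jaw": 1},
    {"jaw": 1},
  ],
)

```text
$.increments[0]: bad value
```

```bash
python3 - <<'E'
from h import *
s=arm.get_state();print({k:np.round(s[k],4).tolist() for k in("t","q","eef_pos","ee_rot","force","width")})
t=cv2.imread("pics/top0.png")
# clamp base edges: green in rectified plane z=.015
S=2500;r=rect("top",t,0.015,.56,.72,-.21,-.06,S).astype(int)
g=(r[:,:,1]>r[:,:,2]+25)
L=[];R=[]
for row in range(120,300):
    c=np.flatnonzero(g[row]);L.append((row,c[0]));R.append((row,c[-1]))
for n,A in(("L",L),("R",R)):
    p=np.polyfit(*np.array(A).T,1);print(n,"yaw",round(-p[0],4) ,"y at x=.6",round(-.06-np.polyval(p,300)/S,4))
B=[(c,np.flatnonzero(g[:,c])[-1]) for c in range(125,225)]
p=np.polyfit(*np.array(B).T,1);print("front edge yaw",round(p[0],4),"x",round(.72-np.polyval(p,175)/S,4))
E
```

```text
{'t': 1.6, 'q': [1.3931, 0.3586, 0.0119, 0.0, -1.2241, -0.2881], 'eef_pos': [0.3032, 0.6031, 0.2922], 'ee_rot': [3.1416, -0.0, -0.4658], 'force': [-0.0504, -0.4344, 0.3905], 'width': 0.0877}
L yaw 0.0326 y at x=.6 -0.0874
R yaw 0.0361 y at x=.6 -0.1715
front edge yaw 0.0515 x 0.5973
```

Call:
move_arm(
  increments=[
    {"dx": 0,"dy": 0,"dz": 0,"twist": -0.11,"jaw": 1},
    {"dx": 0,"dy": 0,"dz": 0,"twist": -0.11,"jaw": 1},
    {"dx": 0,"dy": 0,"dz": 0,"twist": -0.11,"jaw": 1},
    {"dx": 0,"dy": 0,"dz": 0,"twist": -0.11,"jaw": 1},
    {"dx": 0.0121,"dy": 0.0391,"dz": 0,"twist": 0,"jaw": 1},
    {"dx": 0.0121,"dy": 0.0391,"dz": 0,"twist": 0,"jaw": 1},
    {"dx": 0.0121,"dy": 0.0391,"dz": 0,"twist": 0,"jaw": 1},
    {"dx": 0.0121,"dy": 0.0391,"dz": 0,"twist": 0,"jaw": 1},
    {"dx": 0.0121,"dy": 0.0391,"dz": 0,"twist": 0,"jaw": 1},
    {"dx": 0.0121,"dy": 0.0391,"dz": 0,"twist": 0,"jaw": 1},
    {"dx": 0.0121,"dy": 0.0391,"dz": 0,"twist": 0,"jaw": 1},
    {"dx": 0.0121,"dy": 0.0391,"dz": 0,"twist": 0,"jaw": 1},
  ],
)

```text
t: 2.6
eef_pos: [0.3919, 0.2859, 0.2925]
ee_rot: [-3.141, -0.0, -0.025]
force: [1.3, -0.5, 0.5]
width: 0.0875
gripper_force: 0.0
```

Call:
move_arm(
  increments=[
    {"dx": 0.0121,"dy": 0.0391,"dz": 0,"twist": 0,"jaw": 1},
    {"dx": 0.0121,"dy": 0.0391,"dz": 0,"twist": 0,"jaw": 1},
    {"dx": 0.0121,"dy": 0.0391,"dz": 0,"twist": 0,"jaw": 1},
    {"dx": 0.0121,"dy": 0.0391,"dz": 0,"twist": 0,"jaw": 1},
    {"dx": 0.0121,"dy": 0.0391,"dz": 0,"twist": 0,"jaw": 1},
    {"dx": 0,"dy": 0,"dz": 0.034,"twist": 0,"jaw": 1},
    {"dx": 0,"dy": 0,"dz": 0.034,"twist": 0,"jaw": 1},
    {"dx": 0,"dy": 0,"dz": 0.034,"twist": 0,"jaw": 1},
    {"dx": 0,"dy": 0,"dz": 0.034,"twist": 0,"jaw": 1},
    {"dx": 0,"dy": 0,"dz": 0.034,"twist": 0,"jaw": 1},
    {"dx": 0,"dy": 0,"dz": 0,"twist": 0,"jaw": 1},
    {"dx": 0,"dy": 0,"dz": 0,"twist": 0,"jaw": 1},
  ],
)

```text
t: 3.6
eef_pos: [0.4467, 0.0903, 0.1216]
ee_rot: [3.139, 0.003, -0.026]
force: [0.2, 0.4, 1.2]
width: 0.0876
gripper_force: 0.0
```

Call:
move_arm(
  increments=[
    {"dx": 0,"dy": 0,"dz": 0.02,"twist": 0,"jaw": 1},
    {"dx": 0,"dy": 0,"dz": 0.02,"twist": 0,"jaw": 1},
    {"dx": 0,"dy": 0,"dz": 0.012,"twist": 0,"jaw": 1},
    {"dx": 0,"dy": 0,"dz": 0,"twist": 0,"jaw": 1},
    {"dx": 0,"dy": 0,"dz": 0,"twist": 0,"jaw": -1},
    {"dx": 0,"dy": 0,"dz": 0,"twist": 0,"jaw": -1},
    {"dx": 0,"dy": 0,"dz": 0,"twist": 0,"jaw": -1},
    {"dx": 0,"dy": 0,"dz": 0,"twist": 0,"jaw": -1},
    {"dx": 0,"dy": 0,"dz": 0,"twist": 0,"jaw": -1},
    {"dx": 0,"dy": 0,"dz": 0,"twist": 0,"jaw": -1},
    {"dx": 0,"dy": 0,"dz": 0,"twist": 0,"jaw": -1},
    {"dx": 0,"dy": 0,"dz": 0,"twist": 0,"jaw": -1},
  ],
  force=35,
)

```text
t: 4.6
eef_pos: [0.4472, 0.0908, 0.0702]
ee_rot: [3.141, 0.0, -0.026]
force: [0.1, -1.9, 2.4]
width: 0.0398
gripper_force: 6.8
```

Call:
move_arm(
  increments=[
    {"dx": 0,"dy": 0,"dz": -0.009,"twist": 0.008,"jaw": -1},
    {"dx": 0,"dy": 0,"dz": -0.009,"twist": 0,"jaw": -1},
    {"dx": 0.001,"dy": 0.015,"dz": 0,"twist": 0,"jaw": -1},
    {"dx": 0.0026,"dy": 0.034,"dz": 0,"twist": 0,"jaw": -1},
    {"dx": 0.0026,"dy": 0.034,"dz": 0,"twist": 0,"jaw": -1},
    {"dx": 0.0026,"dy": 0.034,"dz": 0,"twist": 0,"jaw": -1},
    {"dx": 0.0026,"dy": 0.034,"dz": 0,"twist": 0,"jaw": -1},
    {"dx": 0.0026,"dy": 0.034,"dz": 0,"twist": 0,"jaw": -1},
    {"dx": 0.001,"dy": 0.02,"dz": 0,"twist": 0,"jaw": -1},
    {"dx": 0.0005,"dy": 0.01,"dz": 0,"twist": 0,"jaw": -1},
    {"dx": 0,"dy": 0,"dz": 0,"twist": 0,"jaw": -1},
    {"dx": 0,"dy": 0,"dz": 0,"twist": 0,"jaw": -1},
  ],
  force=35,
)

```text
t: 5.6
eef_pos: [0.4556, -0.1246, 0.0886]
ee_rot: [-3.141, -0.001, -0.035]
force: [0.1, 0.2, -1.1]
width: 0.0396
gripper_force: 35.0
```

```bash
python3 - <<'E'
from h import *
s=arm.get_state();print({k:np.round(s[k],4).tolist() for k in("t","eef_pos","ee_rot","force","moment","width","gripper_force")})
t=arm.grab_frame("top");sc=arm.grab_frame("scene")
a=rect("top",t,.03,.4,.72,-.25,-.03,1700);w=proj("scene",[.58,-.13,.05])[0].astype(int)
c=cv2.resize(sc[w[1]-85:w[1]+85,w[0]-70:w[0]+60],None,fx=3.2,fy=3.2,interpolation=cv2.INTER_CUBIC)
print(w,c.shape,a.shape)
cv2.imwrite("pics/pre.png",np.hstack([a,c[:a.shape[0]]] if c.shape[0]>=a.shape[0] else [a[:c.shape[0]],c]))
E
```

```text
{'t': 5.6, 'eef_pos': [0.4556, -0.1246, 0.0886], 'ee_rot': [-3.1415, -0.0005, -0.0352], 'force': [0.1079, 0.1649, -1.1355], 'moment': [-0.0378, 0.0264, -0.0849], 'width': 0.0396, 'gripper_force': 34.9828}
[255 253] (544, 416, 3) (543, 374, 3)
```

View pics/pre.png

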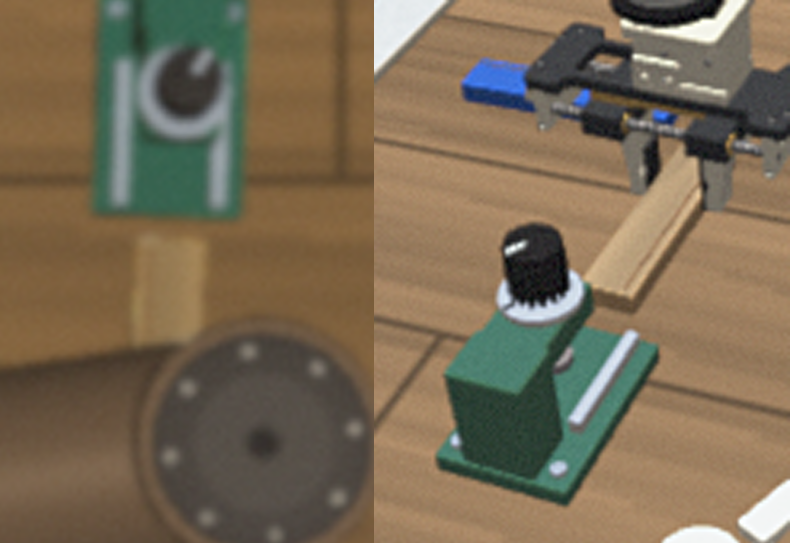

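The bar front is at about (172,240) in the rectified crop, 14 mm short of the base, in line with the rails but about 1.5 mm to the right. I'll correct that and go in part way, then lower nearly onto the bed.

Call:
move_arm(
  increments=[
    {"dx": 0.005,"dy": -0.0015,"dz": 0,"twist": 0,"jaw": -1},
    {"dx": 0.012,"dy": 0,"dz": 0,"twist": 0,"jaw": -1},
    {"dx": 0.012,"dy": 0,"dz": 0,"twist": 0,"jaw": -1},
    {"dx": 0.012,"dy": 0,"dz": 0,"twist": 0,"jaw": -1},
    {"dx": 0.007,"dy": 0,"dz": 0,"twist": 0,"jaw": -1},
    {"dx": 0.004,"dy": 0,"dz": 0,"twist": 0,"jaw": -1},
    {"dx": 0,"dy": 0,"dz": 0.001,"twist": 0,"jaw": -1},
    {"dx": 0,"dy": 0,"dz": 0.001,"twist": 0,"jaw": -1},
    {"dx": 0,"dy": 0,"dz": 0.001,"twist": 0,"jaw": -1},
    {"dx": 0,"dy": 0,"dz": 0,"twist": 0,"jaw": -1},
    {"dx": 0,"dy": 0,"dz": 0,"twist": 0,"jaw": -1},
  ],
)

```text
t: 6.62
eef_pos: [0.5071, -0.1248, 0.0852]
ee_rot: [-3.142, 0.0, -0.034]
force: [-0.2, 0.1, -0.9]
width: 0.0397
gripper_force: 35.0
```

Call:
move_arm(
  increments=[
    {"dx": 0.005,"dy": 0,"dz": 0,"twist": 0,"jaw": -1},
    {"dx": 0.006,"dy": 0,"dz": 0,"twist": 0,"jaw": -1},
    {"dx": 0.006,"dy": 0,"dz": 0,"twist": 0,"jaw": -1},
    {"dx": 0.006,"dy": 0,"dz": 0,"twist": 0,"jaw": -1},
    {"dx": 0.006,"dy": 0,"dz": 0,"twist": 0,"jaw": -1},
    {"dx": 0.006,"dy": 0,"dz": 0,"twist": 0,"jaw": -1},
    {"dx": 0.004,"dy": 0,"dz": 0,"twist": 0,"jaw": -1},
    {"dx": 0.003,"dy": 0,"dz": 0,"twist": 0,"jaw": -1},
    {"dx": 0.002,"dy": 0,"dz": 0,"twist": 0,"jaw": -1},
    {"dx": 0,"dy": 0,"dz": 0,"twist": 0,"jaw": -1},
  ],
)

```text
t: 7.45
eef_pos: [0.552, -0.1263, 0.0852]
ee_rot: [3.142, -0.0, -0.034]
force: [-0.7, -0.9, 0.1]
width: 0.0396
gripper_force: 35.0
```

Call:
move_arm(
  increments=[
    {"dx": 0,"dy": 0,"dz": 0,"twist": 0,"jaw": -1},
    {"dx": 0.001,"dy": 0,"dz": 0,"twist": 0,"jaw": -1},
    {"dx": 0.001,"dy": 0,"dz": 0,"twist": 0,"jaw": -1},
    {"dx": 0.001,"dy": 0,"dz": 0,"twist": 0,"jaw": -1},
    {"dx": 0.001,"dy": 0,"dz": 0,"twist": 0,"jaw": -1},
    {"dx": 0.001,"dy": 0,"dz": 0,"twist": 0,"jaw": -1},
    {"dx": 0.001,"dy": 0,"dz": 0,"twist": 0,"jaw": -1},
    {"dx": 0,"dy": 0,"dz": 0,"twist": 0,"jaw": -1},
  ],
  force=14,
)

```text
t: 8.12
eef_pos: [0.5578, -0.1265, 0.0852]
ee_rot: [3.142, -0.0, -0.034]
force: [-0.0, -0.8, 0.7]
width: 0.0397
gripper_force: 14.0
```

Call:
move_arm(
  increments=[
    {"dx": 0.001,"dy": 0,"dz": 0,"twist": 0,"jaw": -1},
    {"dx": 0.001,"dy": 0,"dz": 0,"twist": 0,"jaw": -1},
    {"dx": 0.001,"dy": 0,"dz": 0,"twist": 0,"jaw": -1},
    {"dx": 0.001,"dy": 0,"dz": 0,"twist": 0,"jaw": -1},
    {"dx": 0,"dy": 0,"dz": 0,"twist": 0,"jaw": -1},
  ],
)

```text
t: 8.53
eef_pos: [0.5609, -0.1266, 0.0851]
ee_rot: [3.142, 0.002, -0.034]
force: [-4.3, 0.3, 5.2]
width: 0.0399
gripper_force: 14.0
```

Call:
move_arm(
  increments=[
    {"dx": 0.001,"dy": 0,"dz": 0,"twist": 0,"jaw": -1},
    {"dx": 0,"dy": 0,"dz": 0,"twist": 0,"jaw": -1},
  ],
)

```text
t: 8.7
eef_pos: [0.561, -0.1267, 0.085]
ee_rot: [3.141, 0.003, -0.034]
force: [-7.4, 1.3, 7.0]
width: 0.0399
gripper_force: 14.0
```

Call:
move_arm(
  increments=[
    {"dx": 0,"dy": 0,"dz": 0,"twist": 0,"jaw": -1},
    {"dx": 0,"dy": 0,"dz": 0,"twist": 0,"jaw": -1},
    {"dx": 0,"dy": 0,"dz": 0,"twist": 0,"jaw": -1},
    {"dx": 0,"dy": 0,"dz": 0,"twist": 0,"jaw": 0.05},
    {"dx": 0,"dy": 0,"dz": 0,"twist": 0,"jaw": 0.1},
    {"dx": 0,"dy": 0,"dz": 0,"twist": 0,"jaw": 0.2},
    {"dx": 0,"dy": 0,"dz": 0,"twist": 0,"jaw": 0.4},
    {"dx": 0,"dy": 0,"dz": 0,"twist": 0,"jaw": 0.4},
  ],
)

```text
t: 9.37
eef_pos: [0.5628, -0.1266, 0.0852]
ee_rot: [-3.142, -0.0, -0.034]
force: [-0.1, -0.9, -0.0]
width: 0.0592
gripper_force: 0.0
```

```bash
python3 - <<'E'
from h import *
s=arm.get_state();print({k:np.round(s[k],4).tolist() for k in("t","eef_pos","ee_rot","force","moment","width")})
sc=arm.grab_frame("scene")
w=proj("scene",[.58,-.13,.05])[0].astype(int)
c=cv2.resize(sc[w[1]-75:w[1]+75,w[0]-90:w[0]+90],None,fx=4,fy=4,interpolation=cv2.INTER_CUBIC)
cv2.imwrite("pics/rel.png",c)
E
```

```text
{'t': 9.3667, 'eef_pos': [0.5628, -0.1266, 0.0852], 'ee_rot': [-3.1416, -0.0004, -0.0337], 'force': [-0.0827, -0.884, -0.0256], 'moment': [-0.1081, 0.0291, -0.0286], 'width': 0.0592}
```

View pics/rel.png

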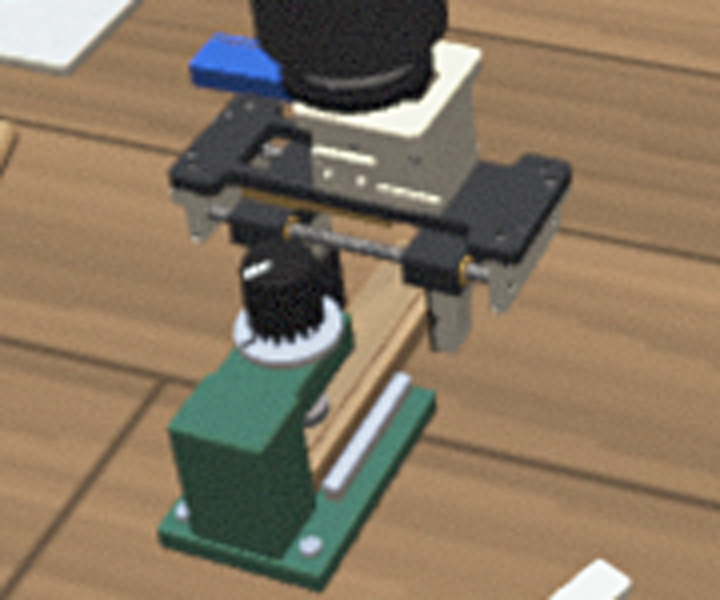

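The bar lies flat between the rails (about (370,370) in the crop) and hasn't tipped. Next I rise, go over the knob and descend.

Call:
move_arm(
  increments=[
    {"dx": 0,"dy": 0,"dz": -0.015,"twist": 0,"jaw": 0.4},
    {"dx": 0,"dy": 0,"dz": -0.03,"twist": 0,"jaw": 0.4},
    {"dx": 0,"dy": 0,"dz": -0.035,"twist": 0,"jaw": 1},
    {"dx": 0,"dy": 0,"dz": -0.035,"twist": 0,"jaw": 1},
    {"dx": 0,"dy": 0,"dz": -0.025,"twist": 0,"jaw": 1},
    {"dx": 0,"dy": 0,"dz": 0,"twist": 0,"jaw": 1},
    {"dx": 0.031,"dy": 0.0005,"dz": 0,"twist": 0,"jaw": 1},
    {"dx": 0.031,"dy": 0.0005,"dz": 0,"twist": 0,"jaw": 1},
    {"dx": 0.031,"dy": 0.0006,"dz": 0,"twist": 0,"jaw": 1},
    {"dx": 0,"dy": 0,"dz": 0,"twist": 0,"jaw": 1},
    {"dx": 0,"dy": 0,"dz": 0,"twist": 0,"jaw": 1},
  ],
)

```text
t: 10.33
eef_pos: [0.6563, -0.1314, 0.2236]
ee_rot: [3.142, 0.002, -0.034]
force: [-0.3, -1.0, -0.7]
width: 0.0875
gripper_force: 0.0
```

Call:
move_arm(
  increments=[
    {"dx": 0,"dy": 0,"dz": 0.02,"twist": 0,"jaw": 1},
    {"dx": 0,"dy": 0,"dz": 0.02,"twist": 0,"jaw": 1},
    {"dx": 0,"dy": 0,"dz": 0.0086,"twist": 0,"jaw": 1},
    {"dx": 0,"dy": 0,"dz": 0,"twist": 0,"jaw": 1},
    {"dx": 0,"dy": 0,"dz": 0,"twist": 0,"jaw": -1},
    {"dx": 0,"dy": 0,"dz": 0,"twist": 0,"jaw": -1},
    {"dx": 0,"dy": 0,"dz": 0,"twist": 0,"jaw": -1},
    {"dx": 0,"dy": 0,"dz": 0,"twist": 0,"jaw": -1},
    {"dx": 0,"dy": 0,"dz": 0,"twist": 0,"jaw": -1},
    {"dx": 0,"dy": 0,"dz": 0,"twist": 0,"jaw": -1},
    {"dx": 0,"dy": 0,"dz": 0,"twist": 0,"jaw": -1},
    {"dx": 0,"dy": 0,"dz": 0,"twist": 0,"jaw": -1},
  ],
  force=32,
)

```text
t: 11.33
eef_pos: [0.6554, -0.1314, 0.1767]
ee_rot: [-3.142, -0.0, -0.034]
force: [-0.2, 0.8, -0.3]
width: 0.0398
gripper_force: 0.0
```

```bash
python3 - <<'E'
from h import *
s=arm.get_state();print({k:np.round(s[k],4).tolist() for k in("t","q","eef_pos","ee_rot","force","moment","width","gripper_force")})
E
```

```text
{'t': 11.3333, 'q': [0.0932, 0.4347, -0.1485, -0.0, -0.9874, 1.4438], 'eef_pos': [0.6554, -0.1314, 0.1767], 'ee_rot': [-3.1416, -0.0001, -0.0338], 'force': [-0.1892, 0.7922, -0.3429], 'moment': [-0.0617, -0.0354, -0.0074], 'width': 0.0398, 'gripper_force': 0.0}
```

Call:
move_arm(
  increments=[
    {"dx": 0,"dy": 0,"dz": 0,"twist": 0,"jaw": -1},
    {"dx": 0,"dy": 0,"dz": 0,"twist": 0,"jaw": -1},
    {"dx": 0,"dy": 0,"dz": 0,"twist": 0,"jaw": -1},
    {"dx": 0,"dy": 0,"dz": 0,"twist": 0,"jaw": -1},
    {"dx": 0,"dy": 0,"dz": 0,"twist": 0.1,"jaw": -1},
    {"dx": 0,"dy": 0,"dz": 0,"twist": 0.1,"jaw": -1},
    {"dx": 0,"dy": 0,"dz": 0,"twist": 0.1,"jaw": -1},
    {"dx": 0,"dy": 0,"dz": 0,"twist": 0.1,"jaw": -1},
    {"dx": 0,"dy": 0,"dz": 0,"twist": 0.1,"jaw": -1},
    {"dx": 0,"dy": 0,"dz": 0,"twist": 0.1,"jaw": -1},
    {"dx": 0,"dy": 0,"dz": 0,"twist": 0.1,"jaw": -1},
    {"dx": 0,"dy": 0,"dz": 0,"twist": 0.1,"jaw": -1},
  ],
)

```text
t: 12.33
eef_pos: [0.6552, -0.1319, 0.1766]
ee_rot: [3.141, -0.0, -0.838]
force: [-0.2, -2.3, -0.2]
width: 0.0356
gripper_force: 32.0
```

```bash
cat > st.py <<'E'
from h import *
s=arm.get_state();print({k:np.round(s[k],3).tolist() for k in("t","eef_pos","ee_rot","force","moment","width","gripper_force")}, round(float(s["q"][5]),3), "tau6",round(float(s["joint_efforts"][5]),3))
E
python3 st.py
```

```text
{'t': 12.333, 'eef_pos': [0.655, -0.132, 0.177], 'ee_rot': [3.141, -0.0, -0.838], 'force': [-0.187, -2.333, -0.197], 'moment': [-1.146, 0.249, 0.194], 'width': 0.036, 'gripper_force': 31.995} 0.639 tau6 1.745
```

Call:
move_arm(
  increments=[
    {"dx": 0,"dy": 0,"dz": 0,"twist": 0.09,"jaw": -1},
    {"dx": 0,"dy": 0,"dz": 0,"twist": 0.09,"jaw": -1},
    {"dx": 0,"dy": 0,"dz": 0,"twist": 0.09,"jaw": -1},
    {"dx": 0,"dy": 0,"dz": 0,"twist": 0.09,"jaw": -1},
    {"dx": 0,"dy": 0,"dz": 0,"twist": 0.09,"jaw": -1},
  ],
)

```text
t: 12.75
eef_pos: [0.655, -0.1321, 0.1766]
ee_rot: [3.14, -0.001, -1.288]
force: [-1.7, -4.4, 1.6]
width: 0.0354
gripper_force: 32.0
```

```bash
python3 st.py
```

```text
{'t': 12.75, 'eef_pos': [0.655, -0.132, 0.177], 'ee_rot': [3.14, -0.001, -1.288], 'force': [-1.661, -4.428, 1.586], 'moment': [-1.171, 0.584, 0.2], 'width': 0.035, 'gripper_force': 31.996} 0.19 tau6 1.544
```

Call:
move_arm(
  increments=[
    {"dx": 0,"dy": 0,"dz": 0,"twist": 0.06,"jaw": -1},
    {"dx": 0,"dy": 0,"dz": 0,"twist": 0.06,"jaw": -1},
    {"dx": 0,"dy": 0,"dz": 0,"twist": 0.06,"jaw": -1},
  ],
)

```text
t: 13.0
eef_pos: [0.6549, -0.1321, 0.1766]
ee_rot: [3.14, -0.001, -1.467]
force: [-2.3, -3.4, 1.9]
width: 0.0355
gripper_force: 32.0
```

```bash
python3 st.py
```

```text
{'t': 13.0, 'eef_pos': [0.655, -0.132, 0.177], 'ee_rot': [3.14, -0.001, -1.467], 'force': [-2.307, -3.398, 1.922], 'moment': [-1.189, 0.62, 0.278], 'width': 0.035, 'gripper_force': 31.998} 0.011 tau6 0.903
```

Call:
move_arm(
  increments=[
    {"dx": 0,"dy": 0,"dz": 0,"twist": 0.05,"jaw": -1},
    {"dx": 0,"dy": 0,"dz": 0,"twist": 0.05,"jaw": -1},
  ],
)

```text
t: 13.17
eef_pos: [0.6548, -0.1321, 0.1766]
ee_rot: [3.14, -0.001, -1.566]
force: [-1.6, -3.6, 2.2]
width: 0.0353
gripper_force: 32.0
```

```bash
python3 st.py
```

```text
{'t': 13.167, 'eef_pos': [0.655, -0.132, 0.177], 'ee_rot': [3.14, -0.001, -1.566], 'force': [-1.601, -3.568, 2.185], 'moment': [-1.124, 0.715, 0.301], 'width': 0.035, 'gripper_force': 31.999} -0.088 tau6 0.658
```

Call:
move_arm(
  increments=[
    {"dx": 0,"dy": 0,"dz": 0,"twist": 0.05,"jaw": -1},
    {"dx": 0,"dy": 0,"dz": 0,"twist": 0.05,"jaw": -1},
  ],
)

```text
t: 13.33
eef_pos: [0.6548, -0.1321, 0.1766]
ee_rot: [3.14, -0.001, -1.666]
force: [-3.2, -2.9, 1.5]
width: 0.0354
gripper_force: 32.0
```

```bash
python3 st.py
```

```text
{'t': 13.333, 'eef_pos': [0.655, -0.132, 0.177], 'ee_rot': [3.14, -0.001, -1.666], 'force': [-3.245, -2.898, 1.479], 'moment': [-1.174, 0.791, 0.295], 'width': 0.035, 'gripper_force': 31.999} -0.188 tau6 0.676
```

Call:
move_arm(
  increments=[
    {"dx": 0,"dy": 0,"dz": 0,"twist": 0.04,"jaw": -1},
    {"dx": 0,"dy": 0,"dz": 0,"twist": 0.04,"jaw": -1},
  ],
)

```text
t: 13.5
eef_pos: [0.6547, -0.1321, 0.1766]
ee_rot: [3.14, -0.001, -1.746]
force: [-2.0, -3.4, 2.2]
width: 0.035
gripper_force: 32.0
```

```bash
python3 st.py
```

```text
{'t': 13.5, 'eef_pos': [0.655, -0.132, 0.177], 'ee_rot': [3.14, -0.001, -1.746], 'force': [-1.984, -3.379, 2.194], 'moment': [-1.154, 0.871, 0.206], 'width': 0.035, 'gripper_force': 31.999} -0.268 tau6 0.552
```

Call:
move_arm(
  increments=[
    {"dx": 0,"dy": 0,"dz": 0,"twist": 0.04,"jaw": -1},
    {"dx": 0,"dy": 0,"dz": 0,"twist": 0.04,"jaw": -1},
  ],
)

```text
t: 13.67
eef_pos: [0.6547, -0.1321, 0.1766]
ee_rot: [3.14, -0.001, -1.826]
force: [-3.4, -4.1, 2.1]
width: 0.0355
gripper_force: 32.0
```

```bash
python3 st.py
```

```text
{'t': 13.667, 'eef_pos': [0.655, -0.132, 0.177], 'ee_rot': [3.14, -0.001, -1.826], 'force': [-3.414, -4.051, 2.089], 'moment': [-1.114, 0.956, -0.038], 'width': 0.035, 'gripper_force': 31.999} -0.348 tau6 0.828
```

Call:
move_arm(
  increments=[
    {"dx": 0,"dy": 0,"dz": 0,"twist": 0.05,"jaw": -1},
    {"dx": 0,"dy": 0,"dz": 0,"twist": 0.05,"jaw": -1},
  ],
)

```text
t: 13.83
eef_pos: [0.6546, -0.1321, 0.1766]
ee_rot: [3.14, -0.001, -1.927]
force: [-3.6, -2.7, 2.4]
width: 0.0351
gripper_force: 32.0
```

```bash
python3 st.py
```

```text
{'t': 13.833, 'eef_pos': [0.655, -0.132, 0.177], 'ee_rot': [3.14, -0.001, -1.927], 'force': [-3.55, -2.724, 2.358], 'moment': [-1.027, 0.973, -0.172], 'width': 0.035, 'gripper_force': 31.998} -0.449 tau6 1.203
```

Call:
move_arm(
  increments=[
    {"dx": 0,"dy": 0,"dz": 0,"twist": 0.05,"jaw": -1},
    {"dx": 0,"dy": 0,"dz": 0,"twist": 0.05,"jaw": -1},
    {"dx": 0,"dy": 0,"dz": 0,"twist": 0,"jaw": -1},
  ],
)

```text
t: 14.08
eef_pos: [0.6546, -0.132, 0.1766]
ee_rot: [3.14, -0.001, -2.026]
force: [-4.1, -3.0, 3.8]
width: 0.0356
gripper_force: 32.0
```

```bash
python3 st.py
```

```text
{'t': 14.083, 'eef_pos': [0.655, -0.132, 0.177], 'ee_rot': [3.14, -0.001, -2.026], 'force': [-4.111, -2.959, 3.75], 'moment': [-1.157, 1.271, -0.053], 'width': 0.036, 'gripper_force': 32.001} -0.549 tau6 -0.804
```

The torque peaked at 0.30 Nm, went negative and came back near zero, so that is one click. Letting go and rising.

Call:
move_arm(
  increments=[
    {"dx": 0,"dy": 0,"dz": 0,"twist": 0,"jaw": 1},
    {"dx": 0,"dy": 0,"dz": 0,"twist": 0,"jaw": 1},
    {"dx": 0,"dy": 0,"dz": 0,"twist": 0,"jaw": 1},
    {"dx": 0,"dy": 0,"dz": 0,"twist": 0,"jaw": 1},
    {"dx": 0,"dy": 0,"dz": 0,"twist": 0,"jaw": 1},
    {"dx": 0,"dy": 0,"dz": 0,"twist": 0,"jaw": 1},
    {"dx": 0,"dy": 0,"dz": -0.02,"twist": 0,"jaw": 1},
    {"dx": 0,"dy": 0,"dz": -0.03,"twist": 0,"jaw": 1},
    {"dx": 0,"dy": 0,"dz": -0.04,"twist": 0,"jaw": 1},
    {"dx": 0,"dy": 0,"dz": -0.04,"twist": 0,"jaw": 1},
    {"dx": 0,"dy": 0,"dz": 0,"twist": 0,"jaw": 1},
  ],
)

```text
t: 15.0
eef_pos: [0.6584, -0.1321, 0.3164]
ee_rot: [-3.129, 0.004, -2.022]
force: [1.0, -0.1, 3.4]
width: 0.0876
gripper_force: 0.0
```

Call:
move_arm(
  increments=[
    {"dx": 0,"dy": -0.04,"dz": 0,"twist": 0,"jaw": 1},
    {"dx": 0,"dy": -0.04,"dz": 0,"twist": 0,"jaw": 1},
    {"dx": 0,"dy": -0.04,"dz": 0,"twist": 0,"jaw": 1},
    {"dx": 0,"dy": -0.04,"dz": 0,"twist": 0,"jaw": 1},
    {"dx": 0.04,"dy": 0,"dz": 0,"twist": 0,"jaw": 1},
    {"dx": 0.04,"dy": 0,"dz": 0,"twist": 0,"jaw": 1},
    {"dx": 0.04,"dy": 0,"dz": 0,"twist": 0,"jaw": 1},
    {"dx": 0.04,"dy": 0,"dz": 0,"twist": 0,"jaw": 1},
    {"dx": 0.04,"dy": 0,"dz": 0,"twist": 0,"jaw": 1},
    {"dx": 0,"dy": 0,"dz": 0,"twist": 0,"jaw": 1},
    {"dx": 0,"dy": 0,"dz": 0,"twist": 0,"jaw": 1},
  ],
)

```text
t: 15.92
eef_pos: [0.7103, -0.384, 0.3064]
ee_rot: [3.141, -0.0, -2.027]
force: [-0.3, 0.6, 0.2]
width: 0.0875
gripper_force: 0.0
```

```bash
python3 st.py; python3 - <<'E'
from h import *
t=arm.grab_frame("top");sc=arm.grab_frame("scene")
w=proj("scene",[.62,-.13,.06])[0].astype(int)
c=cv2.resize(sc[w[1]-65:w[1]+65,w[0]-60:w[0]+60],None,fx=4.5,fy=4.5,interpolation=cv2.INTER_CUBIC)
a=rect("top",t,.033,.47,.71,-.2,-.06,585/.24)[:c.shape[0]]
a=np.pad(a,((0,c.shape[0]-a.shape[0]),(0,0),(0,0)));o=np.hstack([a,c])
cv2.imwrite("pics/end.png",o[:600,:800]);print(o.shape,a.shape)
for k in("top","scene"):
    P={n:[np.round(d["position"],3).tolist()+[round(d["score"],2)] for d in arm.pinpoint(k,n)[:2]] for n in("knob_mark","collar_axis","bar","stop_face","foot")};print(k,P)
E
```

```text
{'t': 15.917, 'eef_pos': [0.71, -0.384, 0.306], 'ee_rot': [3.141, -0.0, -2.027], 'force': [-0.262, 0.576, 0.239], 'moment': [0.117, -0.15, 0.012], 'width': 0.088, 'gripper_force': 0.0} -0.201 tau6 0.197
(585, 881, 3) (585, 341, 3)
top {'knob_mark': [[0.643, -0.135, 0.142, 0.6], [0.681, -0.131, 0.013, 0.35]], 'collar_axis': [[0.652, -0.131, 0.101, 0.59]], 'bar': [[0.306, 0.221, 0.001, 0.61], [0.595, -0.13, 0.013, 0.59]], 'stop_face': [[0.684, -0.13, 0.011, 0.93]], 'foot': []}
scene {'knob_mark': [[0.64, -0.141, 0.144, 0.83]], 'collar_axis': [[0.658, -0.13, 0.1, 0.88]], 'bar': [[0.338, -0.267, -0.001, 0.91], [0.306, 0.22, -0.005, 0.86]], 'stop_face': [[0.687, -0.132, 0.014, 0.81]], 'foot': [[0.654, -0.131, 0.035, 0.39], [0.593, -0.4, 0.002, 0.2]]}
```

View pics/end.png

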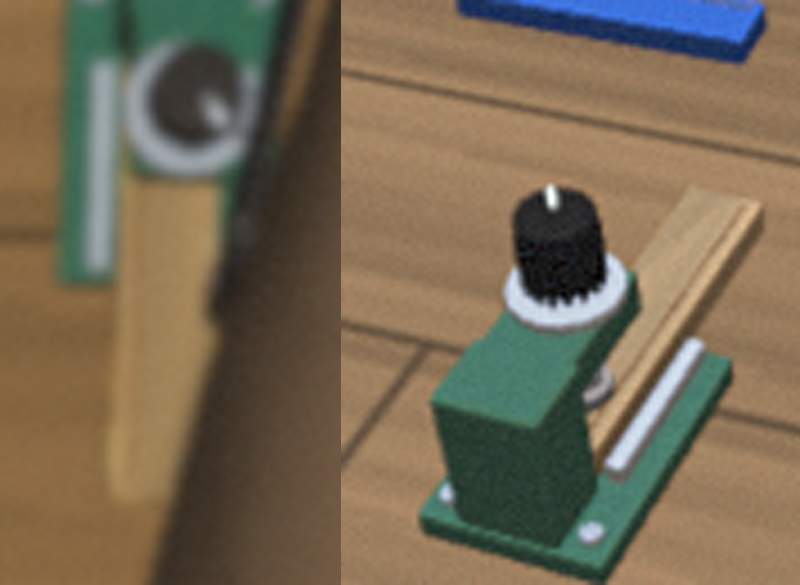

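The bar's rear end is at x≈0.506 as predicted for home, and the foot is on the bar at (597,385). The white mark has turned about 110°, but the tick is hidden, so I'll clear the arm and check it.

Call:
move_arm(
  increments=[
    {"dx": 0.04,"dy": 0,"dz": 0,"twist": 0,"jaw": 1},
    {"dx": 0.04,"dy": 0,"dz": 0,"twist": 0,"jaw": 1},
    {"dx": 0.04,"dy": 0,"dz": 0,"twist": 0,"jaw": 1},
    {"dx": 0.04,"dy": 0,"dz": 0,"twist": 0,"jaw": 1},
    {"dx": 0.04,"dy": 0,"dz": 0,"twist": 0,"jaw": 1},
    {"dx": 0.03,"dy": 0,"dz": 0,"twist": 0,"jaw": 1},
    {"dx": 0,"dy": 0,"dz": 0,"twist": 0,"jaw": 1},
    {"dx": 0,"dy": 0,"dz": 0,"twist": 0,"jaw": 1},
  ],
)

```text
t: 17.18
eef_pos: [0.6094, -0.5902, 0.3058]
ee_rot: [3.141, 0.0, -2.027]
force: [0.7, 0.6, -0.2]
width: 0.0875
gripper_force: 0.0
```

```bash
python3 - <<'E'
from h import *
t0=cv2.imread("pics/top0.png");F=[arm.grab_frame("top").astype(float) for _ in range(8)]
t=np.mean(F,0).astype(np.uint8);sc=arm.grab_frame("scene")
def col(im):return rect("top",im,.098,.62,.69,-.165,-.095,4500)
w=proj("scene",[.655,-.132,.1])[0].astype(int)
z=lambda im:cv2.resize(im[w[1]-25:w[1]+25,w[0]-20:w[0]+20],(252,315),interpolation=cv2.INTER_CUBIC)
cv2.imwrite("pics/tick.png",np.vstack([np.hstack([col(t0),col(t)]), ]))
C=np.hstack([col(t0),col(t)]);cv2.imwrite("pics/tick.png",np.hstack([C,z(sc)[:315,:170]])[:600,:800])
b=rect("top",t,.033,.47,.71,-.2,-.06,2400)
# polar brightness on collar rim r=21..24 mm
for n,im in(("t0",t0),("now",t)):
    g=cv2.cvtColor(im,cv2.COLOR_BGR2GRAY).astype(np.float32);A=np.deg2rad(np.arange(-180,180,10));v=[]
    for a in A:
        P=np.array([[.656+r*np.cos(a),-.1314+r*np.sin(a),.098] for r in(.021,.023,.025)])
        p=proj("top",P).astype(np.float32);v.append(int(cv2.remap(g,p[:,0],p[:,1],cv2.INTER_LINEAR).mean()))
    print(n,dict(zip(range(-180,180,10),v)))
for k in("bar","knob_mark"):print([(np.round(d["position"],3).tolist(),round(d["score"],2)) for d in arm.pinpoint("top",k)])
for d in arm.silhouettes("top","bar"):
    m=d["pixels"];v,u=np.nonzero(m)
    if 330<u.mean()<420: 
        W=back("top",np.c_[u,v],.033);print("bar px world x",W[:,0].min(),W[:,0].max(),"y",np.median(W[:,1]))
for n in("short_bar","jar","dipper","eraser","tape","knife"):print(n,[np.round(d["position"],3).tolist() for d in arm.pinpoint("scene",n)[:1]])
E
```

```text
Traceback (most recent call last):
ValueError: all the input array dimensions except for the concatenation axis must match exactly, but along dimension 0, the array at index 0 has size 314 and the array at index 1 has size 315
```

View pics/tick.png

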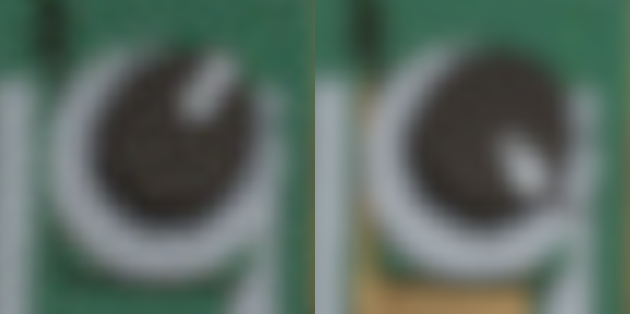

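The right crop shows the mark at (540,190) and a dark tick at (572,200), about 30° apart, against 0° at the start. That is one click. A last check of the bar and bystanders follows.

```bash
python3 - <<'E'
from h import *
t=arm.grab_frame("top")
for d in arm.silhouettes("top","bar"):
    v,u=np.nonzero(d["pixels"])
    if 330<u.mean()<420:
        W=back("top",np.c_[u,v],.033);print("bar x",W[:,0].min().round(4),W[:,0].max().round(4),"y fit at .656, yaw",end=" ")
        m=W[:,0]<.59;p=np.polyfit(W[m,0],W[m,1],1);print(np.polyval(p,.656).round(4),p[0].round(3))
for n in("knob_mark","bar"):print(n,[np.round(d["position"],3).tolist() for d in arm.pinpoint("top",n)[:3]])
arm.grab_frame("scene")
for n in("short_bar","jar","dipper","eraser","tape","knife","knob_mark"):print(n,[np.round(d["position"],3).tolist() for d in arm.pinpoint("scene",n)[:1]])
E
```

```text
bar x 0.5051 0.6355 y fit at .656, yaw -0.1286 -0.035
knob_mark [[0.644, -0.138, 0.139]]
bar [[0.307, 0.222, 0.001], [0.595, -0.127, 0.016], [0.342, -0.266, -0.0]]
short_bar [[0.56, 0.27, 0.0]]
jar [[0.793, 0.018, -0.002]]
dipper [[0.741, 0.212, -0.001]]
eraser [[0.701, 0.032, 0.003]]
tape [[0.595, 0.417, 0.002]]
knife [[0.591, -0.4, 0.001]]
knob_mark [[0.643, -0.142, 0.143]]
```

```bash
python3 -c "
from station import arm
print(arm.job_done())"
```

```text
the job is handed in; nothing more can be done
None
```

I've handed the job in: the long bar is clamped flat and home against the stop, the knob has slipped about one click by torque and camera, the gripper has let go, and the bystanders haven't moved. The hand-in returned no verdict.

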